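Hang up the dust cover, mesh the valve cartridge and hold it home

TASK

Take the dust cover off the valve and hang it by its eye on the upright post, down on the post's foot. Then fit the four-ribbed cartridge into the valve's cross-shaped bore, turning it until the ribs mesh, and push it against the spring until its flange is flat on the valve. Finish still gripping it and pressing it home, as if waiting for the nut to go on, and leave the other parts where they stand.

Things in the scene. Friction and masses are not known exactly. Their poses are not given: they have to be found in the camera images.
- valve: Fixed steel valve on a dark foot. Origin: centre of its underside, on the counter. Its 52 mm square bonnet (sides along x, y) is 90 mm high; pipe ends with white sockets reach 86 mm along +x and -x, 61 mm high. In the bonnet's top a vertical cross-shaped bore: two slots along the valve's x and y, each 39 mm long, 13 mm wide, 38 mm deep.
- valve_mouth (a point): Centre of the bore's mouth, level with the bonnet's flat top, 90 mm above the counter.
- plunger (a joint): Sprung round plunger, 16 mm across, in the middle of the bore; metres pushed down. 0 at rest (top 16 mm below the mouth), 0.012 with the cartridge fully home, stop at 0.015. It pushes up with 4 N at first touch, 10 N with the cartridge home, and lifts a cartridge that is let go.
- cover: Loose aluminium dust cover, about 0.09 kg, flat on the bonnet over the bore. Plate 80 mm long (x -26 to +54 mm), 50 mm wide, 5 mm thick; origin on its underside, within 5 mm of the bore's axis at first. Upright fin to grip: 26 mm along x, 12 mm thick along y, centred at x = +6 mm, top 39 mm above the underside. Eye: a 17 mm through hole at x = +40 mm.
- cover_eye (a point): Centre of the cover's eye, on the underside of the plate.
- post: Fixed upright steel post, 8 mm in diameter with a round tip, on a round foot 96 mm across and 10 mm high. Origin at the centre of the foot's underside on the counter; tip 60 mm above the counter.
- post_tip (a point): Top of the post, 60 mm above the counter.
- cartridge: Loose brass cartridge, about 0.22 kg, upright, 74 mm tall; origin at the centre of its lower end. Lowest 28 mm: four ribs, a cross along its x and y, 10 mm wide, 36 mm tip to tip, rounded below. Then a round flange 48 mm across, 6 mm thick. From 34 mm to the top a square head 24 by 24 mm (sides along x, y) to grip. Fits in any quarter turn. The only one with ribs and a square head.
- cartridge_seat (a point): Centre of the underside of the cartridge's flange, 28 mm above its lower end; comes down to the valve mouth when the cartridge is home.
- round_cartridge: Bystander: brass cartridge with a plain round foot (38 mm) and a round head 26 mm across, 74 mm tall, flange 48 mm across; origin at the centre of its underside.
- tall_cartridge: Bystander: brass cartridge with a plain round foot (42 mm), thin neck and a flat cross-bar on top (46 by 10 mm), 75 mm tall, flange 48 mm across; origin at the centre of its underside.
- coupling_a: Bystander: white pipe coupling standing on end, 42 mm across, 40 mm tall; origin under its centre.
- coupling_b: Bystander: another white pipe coupling, same size.
- elbow: Bystander: white pipe elbow, 40 mm thick, 56 mm tall; origin under its upright leg.
- paper_cup: Bystander: paper cup, 76 mm across, 85 mm tall; origin under its centre.
- tape_roll: Bystander: roll of adhesive tape lying flat, 100 mm across, 48 mm tall; origin under its centre.
Not all that is in view belongs to the job. Leave any orange or pink look-alike of the cover alone.

How it is judged:
On the way, in this order (a step that is already met when the one before it is completed fails the run):
1. the dust cover hangs by its eye on the post, down on the foot, let go (horizontal distance between cover_eye and post below 0.008 m and height (world z) of cover_eye below 0.017 m and angle between cover's own z axis and vertical below 0.15 rad and contact force between the fingers and cover below 0.2 N), for 0.2 s.
2. the cartridge's ribs have meshed with the valve's bore, at least 6 mm deep (horizontal distance between cartridge_seat and valve_mouth below 0.004 m and angle between cartridge's own z axis and vertical below 0.08 rad and (angle between the x axis of cartridge and the x axis of valve, either way round below 0.15 rad or angle between the x axis of cartridge and the y axis of valve, either way round below 0.15 rad) and z of cartridge in the frame of valve_mouth below -0.006 m), for 0.1 s.
At the end, for the whole second after the job is handed in: Still gripped (over 3 N): flange within 2 mm of the bonnet, 4 mm of the axis, tilt under 0.08, ribs within 0.15 rad of the slots, plunger down 9.5 mm. Cover not gripped, eye within 8 mm of the post, under 17 mm high, tilt under 0.15. Bystanders within 30 mm (all of step 1 and horizontal distance between cartridge_seat and valve_mouth below 0.004 m and angle between cartridge's own z axis and vertical below 0.08 rad and (angle between the x axis of cartridge and the x axis of valve, either way round below 0.15 rad or angle between the x axis of cartridge and the y axis of valve, either way round below 0.15 rad) and z of cartridge_seat in the frame of valve_mouth below 0.002 m and value of joint plunger above 0.0095 m and contact force between the fingers and cartridge above 3 N and distance of each of round_cartridge, tall_cartridge, coupling_a, coupling_b, elbow, paper_cup, tape_roll from where it was at the start of the episode below 0.03 m); the arm keeps its last pose, push and grip.
It fails at once if a bystander is moved by more than 30 mm (distance of any of round_cartridge, tall_cartridge, coupling_a, coupling_b, elbow, paper_cup, tape_roll from where it was at the start of the episode above 0.03 m).
It also fails if it takes over 56 s, if anything falls off the work surface, if the arm or the gripper's body presses on something with over 40 N, if the wrist force passes 120 N, or if a joint passes its speed limit or range.

ROBOT

A 7-joint arm with a two-finger parallel gripper is mounted at the origin on the work surface. World frame = base frame: x ahead of the robot, y to its left, z up, the work surface at z = 0. Lengths are in m, angles in rad, forces in N, time in s.
With the tool pointing down it reaches from about 0.4 to 0.85 m from the base axis. Payload 4.5 kg.
Tool frame: the origin (TCP) lies where the fingers leave the gripper's body, on its centre line; the fingertips stand 73 mm ahead of it and the grasp point (between the pads) lies 54 mm ahead of it; z points along the fingers, y is the direction in which the jaws open and shut (so a half turn about z gives the same grasp; the last joint's range is limited). The gripper opens to 85 mm and grips with 20 to 120 N. Pads are 22 mm wide; open, the fingers measure 114 mm over their backs; the gripper's body (76 mm by 85 mm) begins 54 mm behind the grasp point. The pads swing forward as they close: fully open they stand 13 mm farther back than shut.
Start: joints at [-1.169, 0.689, -0.195, 1.565, 0.157, 0.902, -0.215], TCP at [0.225, 0.583, 0.304] pointing down, gripper open.
Joint ranges: [-3.01, 3.01], [-0.46, 2.08], [-1.47, 1.51], [0.13, 2.56], [-1, 4.14], [0.04, 2.09], [-2.66, 2.66]. Speed limits (rad/s): [2.57, 2.57, 3.14, 3.14, 3.14, 3.14, 3.14].

INTERFACE

Orientations are given as a 3x3 rotation matrix whose columns are the frame's x, y, z axes.
In Python, from cell import arm gives the robot as it stands.
- The arm moves only by the shell command python3 -m creep 'ROWS'. ROWS is JSON, a list of rows, each a list of 3 entries, a list of its own where there are three numbers: the turn, a rotation vector about the world's x, y, z in degrees, then the shift along the world's x, y, z in mm, then the opening in per cent of the stroke, from 0 (shut) to 100 (fully open). A call has 1 to 8 rows; each row is the pose to reach, as a shift and turn from the pose commanded when the call began; what a row does not reach only later rows make up. A row lasts 1/10 s, in which the tool goes at most 50 mm and 8.59 degrees, less where a joint would pass 70% of its speed; a pose out of reach is approached as far as the arm can. A call with a gripper value outside its range is refused whole. The fingers move at their own pace and stop on an object; the grip force is fixed at half the most. Time passes only in rows, so rows that repeat a pose let the fingers close. It gives the time, the measured TCP pose, the force and the opening at its end, in the units of the state.
- arm.observe(): the state, without advancing time (a new reading comes with each control period).
- arm.grab_frame(name): name is "side" or "top" or "wrist"; returns a dict with "color" (384x512x3 uint8, red, green, blue), "z_map" (384x512 float32, m along the optical axis (not along the pixel's ray), 0 where there is no reading), "fx", "fy", "cx", "cy" (pixels), "eye" and "orientation" of the camera in the world. Camera axes: x right, y down, z forward; pixel columns grow to the right and rows downward; lengths in m; the calibration is good to about 2 mm. A picture is of the moment at which its call begins.
- arm.finish_job(): hands the job in, once; it reports no verdict.
The state is a dict: "clock": time; "q": joint angles; "qvel": joint speeds; "joint_torque": joint torques, N m; "ee_pos": TCP position; "eef_rot": TCP orientation; "force": force on the tool from outside, world axes, zero at the start; "moment": the same for the moment, N m; "opening": finger opening in m.
Only numpy, scipy, OpenCV 4.12 (cv2) and the standard library are available. Lean on these libraries where they do the work, as an engineer would, in place of code of your own. Each camera call takes 0.05 s, during which the arm holds its last target.

## Working session

There is one attempt and no reset: what is moved stays moved. The work goes in short steps, Python scripts to look and compute and a shell command to move; the robot and the scene stay as the last step left them, time stands still between calls to the robot, and variables do not carry over. Pictures are saved under pics/ and viewed, and the job is handed in when it is done.

```bash
ls; mkdir -p pics; python3 - <<'E'
from cell import arm
import cv2,numpy as np
o=arm.observe(); print({k:np.round(v,3).tolist() for k,v in o.items()})
for n in ["side","top","wrist"]:
    f=arm.grab_frame(n); cv2.imwrite(f"pics/{n}0.png",f["color"][:,:,::-1]); np.savez(f"{n}0.npz",**f)
    print(n,f["fx"],f["cx"],f["cy"],np.round(f["eye"],3),np.round(f["orientation"],3).tolist())
E
```

```text
pics
{'clock': 0.0, 'q': [-1.169, 0.69, -0.195, 1.566, 0.157, 0.903, -0.215], 'qvel': [-0.001, 0.0, 0.0, -0.001, -0.001, -0.002, -0.001], 'joint_torque': [0.001, -53.961, -1.266, -15.854, 0.009, 0.01, 0.0], 'ee_pos': [0.225, 0.583, 0.303], 'eef_rot': [[-0.933, 0.359, -0.001], [0.359, 0.933, -0.002], [-0.0, -0.002, -1.0]], 'force': [1.116, 0.179, 0.298], 'moment': [-0.029, -0.028, 0.019], 'opening': 0.085}
side 435.5629645529537 246.02827027496392 199.34234147782416 [ 0.126 -0.663  0.924] [[0.846, -0.373, 0.381], [-0.534, -0.599, 0.597], [0.005, -0.709, -0.706]]
top 348.96548291743636 257.38364752408506 190.20294585180423 [0.486 0.083 0.956] [[-0.012, -0.991, 0.136], [-1.0, 0.01, -0.013], [0.012, -0.136, -0.991]]
wrist 333.74992999033327 250.78254863394884 188.68308811191667 [0.151 0.611 0.373] [[0.359, 0.887, 0.289], [0.933, -0.341, -0.113], [-0.001, 0.31, -0.951]]
```

View pics/top0.png

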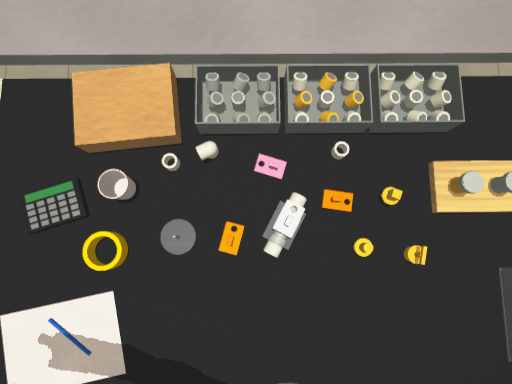

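View pics/side0.png

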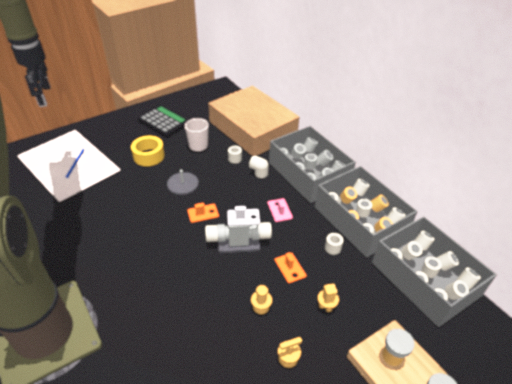

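View pics/wrist0.png

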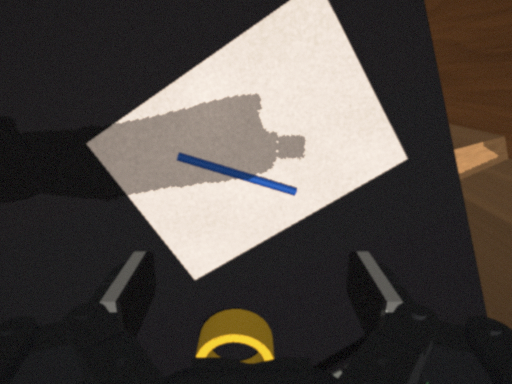

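The top view shows the valve with its cover at about (285,225), the post foot at (178,237), and three brass cartridges at (392,196), (363,247) and (416,255). Next I'll zoom in.

```bash
python3 - <<'E'
import cv2
a=cv2.imread("pics/top0.png")
c=[a[185:265,250:320],a[175:270,345:440],a[205:270,145:215]]
c=[cv2.resize(x,(380,380),interpolation=cv2.INTER_CUBIC) for x in c[:2]]
cv2.imwrite("pics/z0.png",cv2.hconcat(c))
E
```

```text
(no output)
```

View pics/z0.png

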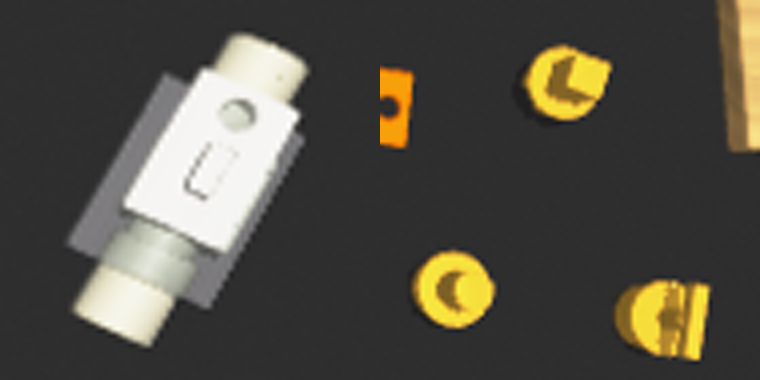

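```bash
cat > h.py <<'E'
import numpy as np,cv2
def cloud(f):
    z=f["z_map"];h,w=z.shape
    u,v=np.meshgrid(np.arange(w),np.arange(h))
    p=np.stack([(u-f["cx"])/f["fx"]*z,(v-f["cy"])/f["fy"]*z,z],-1)
    P=p@f["orientation"].T+f["eye"]
    P[z==0]=np.nan
    return P
def ray(f,u,v,h):
    d=np.array([(u-f["cx"])/f["fx"],(v-f["cy"])/f["fy"],1])@np.asarray(f["orientation"]).T
    return f["eye"]+d*(h-f["eye"][2])/d[2]
def rect(P,m):
    q=P[m][:,:2].astype(np.float32)*1000
    (c,s,a)=cv2.minAreaRect(q); return np.round(c,1),np.round(s,1),round(a,1),len(q)
E
python3 - <<'E'
from h import *
for n in ["top","side"]:
    f=dict(np.load(n+"0.npz"));P=cloud(f);Z=P[...,2]
    x,y=P[...,0],P[...,1]
    rv=lambda x0,y0,r:(np.hypot(x-x0,y-y0)<r)
    t=ray(f,285,225,.09) if n=="top" else None
    if n=="top":
        c=dict(valve=ray(f,287,222,.1),post=ray(f,178,237,.0),cart=ray(f,392,196,.03),orange1=ray(f,232,238,0),cup=ray(f,115,185,.05),tape=ray(f,105,250,.04),rc=ray(f,363,247,.03),tc=ray(f,416,255,.03),or2=ray(f,338,200,0),pink=ray(f,270,166,0),ca=ray(f,341,150,.04),cb=ray(f,171,161,.04),el=ray(f,207,150,.04))
    print(n,{k:np.round(v[:2],3).tolist() for k,v in c.items()})
    V=rv(*c['valve'][:2],.09)
    print('Zhist',np.histogram(Z[V],bins=np.arange(-.005,.15,.005))[0])
    print('plate',rect(P,V&(Z>.088)&(Z<.102)));print('fin',rect(P,V&(Z>.122)&(Z<.14)))
    C=rv(*c['cart'][:2],.05); print('head',rect(P,C&(Z>.07)&(Z<.08)),'flange',rect(P,C&(Z>.03)&(Z<.04)), np.histogram(Z[C],bins=np.arange(-.005,.1,.005))[0])
    F=rv(*c['post'][:2],.07); print('foot',rect(P,F&(Z>.006)&(Z<.015)),'post',rect(P,F&(Z>.03)), np.histogram(Z[F],bins=np.arange(-.005,.1,.005))[0])
E
```

```text
top {'valve': [0.524, 0.0], 'post': [0.491, 0.287], 'cart': [0.594, -0.291], 'orange1': [0.487, 0.141], 'cup': [0.628, 0.443], 'tape': [0.46, 0.465], 'rc': [0.46, -0.205], 'tc': [0.437, -0.344], 'or2': [0.588, -0.152], 'pink': [0.685, 0.034], 'ca': [0.719, -0.156], 'cb': [0.693, 0.301], 'el': [0.722, 0.205]}
Zhist [1202  576  110  282    1    0    1    1   23   30   74  147  266   45
    2    3    1    0   17  382  185    1    0    2    4    1   52    2
    0    0]
plate (array([533.2,  -6. ]), array([52.3, 79.9]), 61.9, 582)
fin (array([527. ,  -1.2]), array([11.7, 25.8]), 61.6, 55)
head (array([ 594.7, -285.6]), array([23.3, 22.7]), 69.4, 84) flange (array([ 593.5, -281.9]), array([46.3, 38.3]), 16.1, 125) [507 208   3   1   0   0   8 110  15   8   9  12   9  10  11  81   3   0
   0   0]
foot (array([493. , 285.6]), array([93.7, 93.2]), 89.8, 956) post (array([493.8, 284.1]), array([5.9, 5.2]), 89.4, 13) [707 403 613 366   1   3   0   0   2   1   2   1   6   1   0   0   0   0
   0   0]
side {'valve': [0.524, 0.0], 'post': [0.491, 0.287], 'cart': [0.594, -0.291], 'orange1': [0.487, 
[... 175 characters left out ...]
 [0.693, 0.301], 'el': [0.722, 0.205]}
Zhist [733 232 154 206  22  30  48  59  83 103 121 190 224  40  23  26  28  24
  52 304  72  15  13  11  13  17  31   2   0   0]
plate (array([534.8, -10.6]), array([59.4, 80. ]), 61.2, 407)
fin (array([527.6,  -7.2]), array([13.4, 23. ]), 58.6, 43)
head (array([ 594.8, -291.9]), array([25.8, 23.1]), 71.8, 95) flange (array([ 592.9, -294. ]), array([38.2, 45.6]), 41.3, 155) [546 307  12   6   3   1  11 130  25  15  20  17  17  15  19  86   9   0
   0   0]
foot (array([493.5, 279.7]), array([93.4, 94.5]), 15.7, 423) post (array([493.9, 279.2]), array([9.9, 7.1]), 39.9, 22) [402 131 387  84   2   3   2   5   4   3   3   2   5   0   0   0   0   0
   0   0]
```

```bash
python3 -m creep '[[[0,0,-1],[20,-40,0],100],[[0,0,-3],[40,-80,0],100],[[0,0,-5],[60,-120,0],100],[[0,0,-7],[80,-160,0],100],[[0,0,-7],[100,-198,0],100],[[0,0,-7],[120,-236,0],100],[[0,0,-7],[140,-274,0],100],[[0,0,-7],[160,-312,0],100]]'
```

```text
clock: 0.95
ee_pos: [0.3852, 0.2696, 0.3039]
eef_rot: [[-0.882, 0.47, -0.0], [0.47, 0.882, -0.0], [0.0, -0.0, -1.0]]
force: [0.5, 0.1, -1.0]
opening: 0.0852
```

```bash
python3 - <<'E'
from cell import arm
import cv2,numpy as np
f=arm.grab_frame("wrist"); cv2.imwrite("pics/w1.png",f["color"][:,:,::-1]); np.savez("w1.npz",**f)
E
python3 -m creep '[[[0,0,0],[18,-34,0],100],[[0,0,0],[36,-68,0],100],[[0,0,0],[54,-104,0],100],[[0,0,0],[72,-140,0],100],[[0,0,0],[90,-175,0],100],[[0,0,0],[108,-210,0],100],[[0,0,0],[126,-245,0],100],[[0,0,0],[142,-274,0],100]]'
python3 - <<'E'
from cell import arm
import cv2,numpy as np
f=arm.grab_frame("wrist"); cv2.imwrite("pics/w2.png",f["color"][:,:,::-1]); np.savez("w2.npz",**f)
a=cv2.imread("pics/w1.png");cv2.imwrite("pics/w12.png",cv2.hconcat([cv2.resize(x,(400,300)) for x in (a,f["color"][:,:,::-1])]))
E
```

```text
clock: 1.8
ee_pos: [0.5273, -0.0051, 0.3038]
eef_rot: [[-0.882, 0.472, -0.0], [0.472, 0.882, -0.001], [-0.0, -0.001, -1.0]]
force: [1.2, 1.5, -0.1]
opening: 0.0854
```

View pics/w12.png

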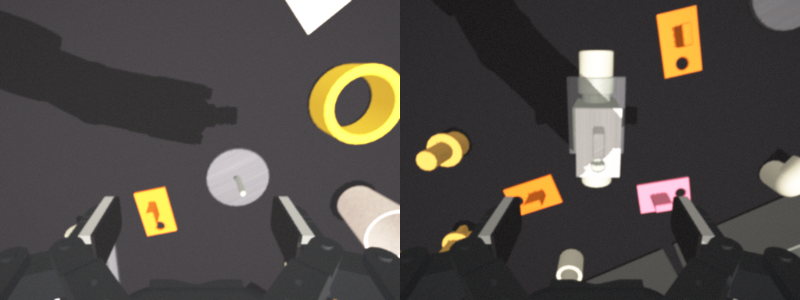

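```bash
python3 - <<'E'
from h import *
f=dict(np.load("w1.npz"));P=cloud(f);x,y,Z=P[...,0],P[...,1],P[...,2]
print(f["eye"])
F=(np.hypot(x-.493,y-.283)<.07)
print('foot',rect(P,F&(Z>.006)&(Z<.015)),'post',rect(P,F&(Z>.02)&(Z<.07)),'tip',rect(P,F&(Z>.052)&(Z<.07)))
q=P[F&(Z>.006)&(Z<.015)][:,:2].astype(np.float32)*1000; print(cv2.minEnclosingCircle(q))
print(np.nanmedian(P[F&(Z>.052)&(Z<.07)],0))
f=dict(np.load("w2.npz"));P=cloud(f);x,y,Z=P[...,0],P[...,1],P[...,2]
V=(np.hypot(x-.53,y+.005)<.09)
print('Zhist',np.histogram(Z[V],bins=np.arange(-.005,.15,.005))[0])
for lo,hi in((.09,.099),(.122,.135),(.025,.038)):print(rect(P,V&(Z>lo)&(Z<hi)))
print('pz',np.nanmedian(Z[V&(Z>.088)&(Z<.1)]),np.nanmedian(Z[V&(Z>.122)]))
C=(np.hypot(x-.46,y+.205)<.06);print('rc',rect(P,C&(Z>.07)&(Z<.08)))
E
```

```text
[0.31521299 0.30677601 0.37368688]
foot (array([492.8, 284.6]), array([95.2, 94.6]), 10.3, 4450) post (array([492. , 284.5]), array([7.8, 7.6]), 74.8, 153) tip (array([492.4, 284.4]), array([7.2, 7.7]), 61.4, 56)
((492.69073486328125, 284.6470642089844), 48.05249786376953)
[0.49103116 0.28458565 0.05751684]
Zhist [5961 3447   53 1615    3   12   14    1   36  133  336  793 1751  312
   29   42   49   59  182 2799 1514   20   19   22   24   21  491    4
    0    0]
(array([533.6,  -7.6]), array([53.3, 80.7]), 61.4, 4306)
(array([527. ,  -1.8]), array([11.6, 25.9]), 61.7, 508)
(array([475.5,  22.9]), array([51.6, 51.3]), 62.1, 35)
pz 0.09470464900376468 0.2980643765131581
rc (array([ 459.1, -205.1]), array([25.2, 24.6]), 46.7, 549)
```

```bash
python3 -m creep '[[[0,0,0],[0,1,-20],100],[[0,0,0],[0,3,-45],80],[[0,0,0],[0,3,-75],60],[[0,0,0],[0,3,-100],50],[[0,0,0],[0,3,-115],50],[[0,0,0],[0,3,-124],50],[[0,0,0],[0,3,-124],50]]'
python3 - <<'E'
from cell import arm
import cv2,numpy as np
f=arm.grab_frame("wrist");g=arm.grab_frame("side")
a=g["color"][160:280,180:300,::-1]
cv2.imwrite("pics/w3.png",cv2.hconcat([cv2.resize(x,(400,300)) for x in (a,f["color"][:,:,::-1])]))
E
```

```text
clock: 2.55
ee_pos: [0.5262, 0.0005, 0.179]
eef_rot: [[-0.883, 0.47, -0.002], [0.47, 0.883, -0.0], [0.002, -0.001, -1.0]]
force: [0.2, -0.9, 0.9]
opening: 0.0425
```

View pics/w3.png

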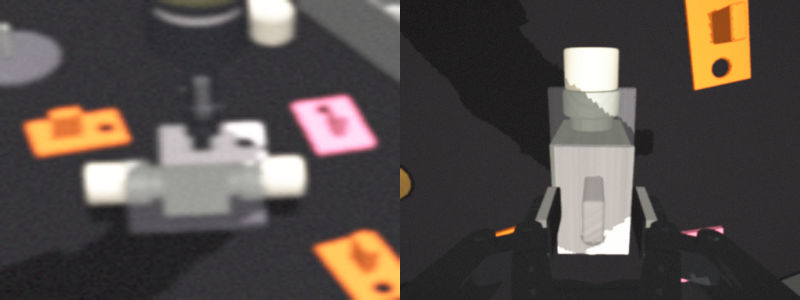

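```bash
python3 -m creep '[[[0,0,0],[-1,-2,0],30],[[0,0,0],[-1,-2,-1],20],[[0,0,0],[-1,-2,-1],5],[[0,0,0],[-1,-2,-1],0],[[0,0,0],[-1,-2,-1],0],[[0,0,0],[-1,-2,-1],0],[[0,0,0],[-1,-2,-1],0]]'
python3 - <<'E'
from cell import arm
import cv2,numpy as np
f=arm.grab_frame("wrist")
cv2.imwrite("pics/w4.png",f["color"][:,:,::-1])
E
```

```text
clock: 3.35
ee_pos: [0.526, -0.002, 0.1796]
eef_rot: [[-0.882, 0.471, 0.001], [0.471, 0.882, -0.0], [-0.001, 0.0, -1.0]]
force: [-0.5, -0.4, 6.3]
opening: 0.0108
```

View pics/w4.png

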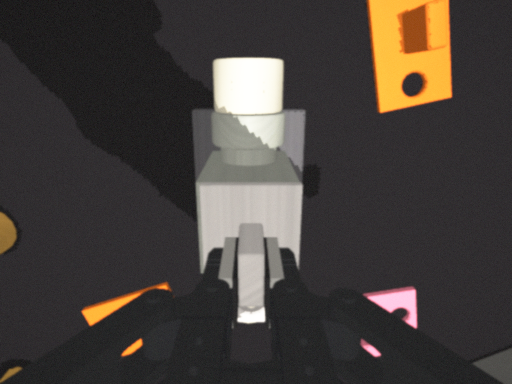

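```bash
python3 -m creep '[[[0,0,0],[0,0,10],0],[[0,0,0],[0,0,25],0],[[0,0,0],[0,10,30],0],[[0,0,0],[-5,30,30],0],[[0,0,0],[-12,60,30],0],[[0,0,0],[-20,95,30],0],[[0,0,0],[-27,130,30],0],[[0,0,0],[-34,165,30],0]]'
python3 -m creep '[[[0,0,0],[-8,35,0],0],[[0,0,0],[-16,70,0],0],[[0,0,0],[-23,100,0],0],[[0,0,0],[-28,122,0],0],[[0,0,0],[-30,134,0],0],[[0,0,0],[-30,138,0],0],[[0,0,0],[-30,138,0],0]]'
python3 - <<'E'
from cell import arm
import cv2,numpy as np
for n in ["wrist","side","top"]:
    f=arm.grab_frame(n); np.savez(n+"5.npz",**f);cv2.imwrite(f"pics/{n}5.png",f["color"][:,:,::-1])
a=cv2.imread("pics/side5.png")[110:230,130:250];b=cv2.imread("pics/top5.png")[180:290,120:240]
cv2.imwrite("pics/c5.png",cv2.hconcat([cv2.resize(x,(400,400),interpolation=cv2.INTER_CUBIC) for x in (a,b)]))
E
```

```text
clock: 4.2
ee_pos: [0.4909, 0.1656, 0.209]
eef_rot: [[-0.883, 0.47, -0.0], [0.47, 0.883, 0.001], [0.001, 0.001, -1.0]]
force: [0.8, 0.3, -1.5]
opening: 0.0106
clock: 4.9
ee_pos: [0.4618, 0.3009, 0.2088]
eef_rot: [[-0.882, 0.471, 0.0], [0.471, 0.882, -0.001], [-0.0, -0.0, -1.0]]
force: [0.2, -0.1, -0.9]
opening: 0.0105
```

View pics/c5.png

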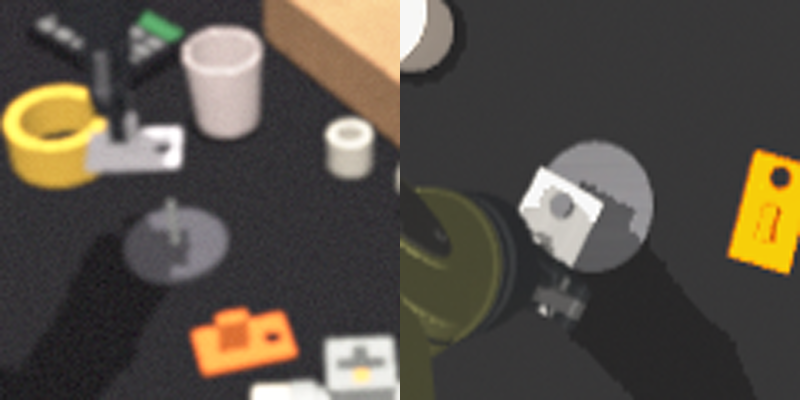

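View pics/wrist5.png

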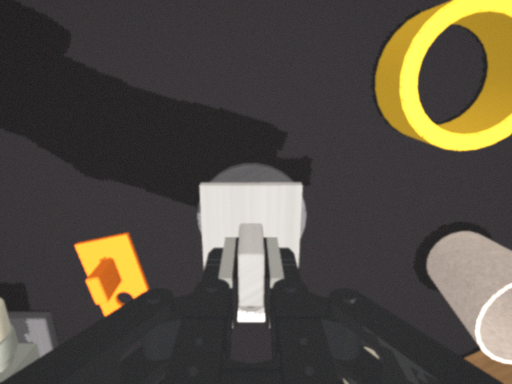

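```bash
python3 - <<'E'
from h import *
for n,(u,v) in dict(top=(169,237),side=(178,154)).items():
    f=dict(np.load(n+"5.npz"));P=cloud(f)
    pl=((P[...,2]>.112)&(P[...,2]<.132)).astype(np.uint8)
    g=cv2.cvtColor(f["color"],cv2.COLOR_RGB2GRAY)
    print(n);print(g[v-8:v+9,u-9:u+10])
    print(rect(P,pl.astype(bool)&(np.hypot(P[...,0]-.47,P[...,1]-.29)<.08)), np.median(P[...,2][pl>0]))
E
```

```text
top
[[213 247 247 247 247 247 247 246 234 204 159 144 144 143 131 133 145 145
  145]
 [246 247 247 247 247 247 247 247 247 246 234 202 160 139  89  96 132 132
  134]
 [247 247 247 246 246 206 218 247 247 247 247 246 232 174  94  89  90  90
   98]
 [247 247 247 205 206 205 202 197 208 246 247 247 247 241 213 146  94  91
   97]
 [247 247 246 205 206 200 183 160 154 155 183 246 247 247 247 240 215 149
   95]
 [247 246 205 206 201 179 152 145 145 146 148 188 247 247 247 247 247 240
  185]
 [247 235 205 204 194 151 145 145 146 146 144 147 226 247 247 247 247 247
  246]
 [246 246 205 204 194 150 145 145 145 146 141 103 168 218 247 247 247 247
  247]
 [203 204 205 205 197 152 143 143 144 144 129 110 177 205 220 247 247 247
  247]
 [204 205 204 206 204 168 146 143 143 128 101 142 200 205 208 219 247 247
  247]
 [204 205 205 207 207 193 168 153 150 122 146 182 204 207 208 206 223 247
  247]
 [205 204 206 208 208 204 197 182 180 180 193 204 205 208 206 206 219 246
  234]
 [204 205 207 207 206 203 204 202 201 203 202 204 207 207 207 205 204 192
  118]
 [204 205 208 208 204 203 203 201 202 203 2
[... 1116 characters left out ...]
8 179 160 138 128 146 201 244 253 242 172  84  51
   55]
 [188 186 186 188 189 187 188 182 175 178 202 243 255 255 247 169  90  52
   52]
 [191 188 190 190 192 186 189 189 192 202 232 252 255 255 245 169  82  49
   50]
 [190 191 193 189 190 190 189 189 196 209 236 253 255 254 236 150  76  54
   54]
 [188 185 186 188 189 184 187 189 189 196 223 237 241 234 193 122  68  51
   47]
 [165 165 166 163 161 167 163 164 159 162 160 173 175 161 131  90  59  52
   53]
 [117 116 113 111 108 108 106 110 102 100  97  97  97  93  76  58  52  48
   49]
 [ 68  67  65  63  58  59  61  57  56  56  57  56  52  50  55  50  47  51
   53]]
(array([471.1, 289.9]), array([56.5, 79.8]), 61.2, 280) 0.12174394450975229
```

```bash
python3 -m creep '[[[0,0,0],[0,1,-15],0],[[0,0,0],[0,1,-35],0],[[0,0,0],[0,1,-45],0],[[0,0,0],[0,1,-50],0],[[0,0,0],[0,1,-50],0],[[0,0,0],[0,1,-50],0]]'
python3 - <<'E'
from h import *
from cell import arm
for n in ["side","top"]:
    f=arm.grab_frame(n); np.savez(n+"6.npz",**f);cv2.imwrite(f"pics/{n}6.png",f["color"][:,:,::-1])
    P=cloud(f);pl=(P[...,2]>.064)&(P[...,2]<.08)&(np.hypot(P[...,0]-.47,P[...,1]-.29)<.08)
    print(rect(P,pl))
a=cv2.imread("pics/side6.png")[130:210,140:220];b=cv2.imread("pics/top6.png")[200:280,130:210]
cv2.imwrite("pics/c6.png",cv2.hconcat([cv2.resize(x,(400,400),interpolation=cv2.INTER_CUBIC) for x in (a,b)]))
E
```

```text
clock: 5.65
ee_pos: [0.4621, 0.3022, 0.1594]
eef_rot: [[-0.882, 0.471, 0.001], [0.471, 0.882, 0.0], [-0.0, 0.001, -1.0]]
force: [0.2, 0.2, -0.8]
opening: 0.0107
(array([471.1, 293.8]), array([56.9, 80.1]), 63.1, 272)
(array([469.9, 298.5]), array([50.3, 79.8]), 62.0, 287)
```

View pics/c6.png

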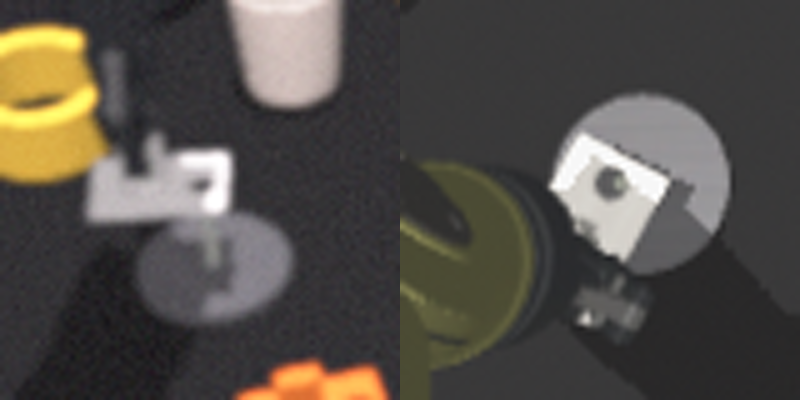

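```bash
python3 -m creep '[[[0,0,0],[0,-1,-5],0],[[0,0,0],[0,-1,-12],0],[[0,0,0],[0,-1,-20],0],[[0,0,0],[0,-1,-30],0],[[0,0,0],[0,-1,-40],0],[[0,0,0],[0,-1,-48],0],[[0,0,0],[0,-1,-53],0],[[0,0,0],[0,-1,-53],0]]'
```

```text
clock: 6.55
ee_pos: [0.4613, 0.301, 0.105]
eef_rot: [[-0.882, 0.47, -0.001], [0.47, 0.882, -0.001], [0.001, -0.001, -1.0]]
force: [-0.9, -0.5, -1.1]
opening: 0.0106
```

```bash
python3 -m creep '[[[0,0,0],[0,0,-3],0],[[0,0,0],[0,0,-5],0],[[0,0,0],[0,0,-5],0]]'
python3 - <<'E'
from h import *
from cell import arm
for n in ["side","top"]:
    f=arm.grab_frame(n); np.savez(n+"7.npz",**f);cv2.imwrite(f"pics/{n}7.png",f["color"][:,:,::-1])
a=cv2.imread("pics/side7.png")[130:210,140:220];b=cv2.imread("pics/top7.png")[200:280,130:210]
cv2.imwrite("pics/c7.png",cv2.hconcat([cv2.resize(x,(400,400),interpolation=cv2.INTER_CUBIC) for x in (a,b)]))
E
```

```text
clock: 6.85
ee_pos: [0.4617, 0.3013, 0.1009]
eef_rot: [[-0.882, 0.471, 0.0], [0.471, 0.882, 0.0], [-0.0, 0.0, -1.0]]
force: [-1.0, -0.1, -0.3]
opening: 0.0106
```

View pics/c7.png

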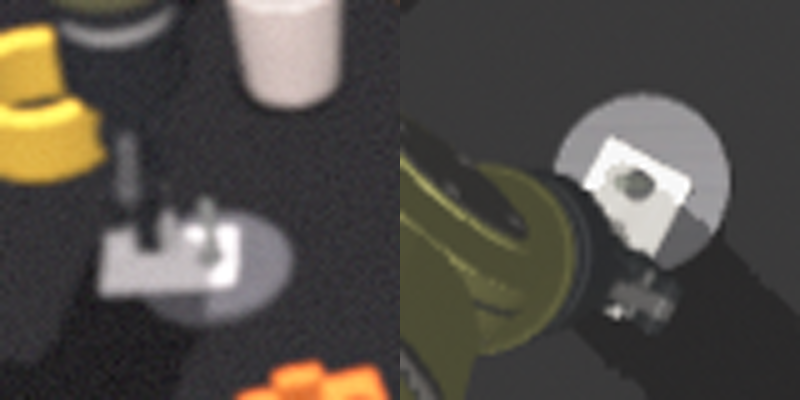

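The post passes through the eye (side crop 205,230) and the plate is down on the foot. Next: release and retreat.

```bash
python3 -m creep '[[[0,0,0],[0,0,-1],10],[[0,0,0],[0,0,-1],30],[[0,0,0],[0,0,-1],50],[[0,0,0],[0,0,0],60],[[0,0,0],[0,0,10],60],[[0,0,0],[0,0,30],60],[[0,0,0],[0,0,60],70],[[0,0,0],[0,0,90],80]]'
python3 -m creep '[[[0,0,0],[0,0,40],100],[[0,0,0],[5,-30,80],100],[[0,0,0],[10,-60,110],100],[[0,0,0],[15,-95,115],100],[[0,0,0],[25,-130,115],100],[[0,0,0],[30,-165,115],100],[[0,0,0],[35,-200,115],100],[[0,0,0],[40,-235,115],100]]'
python3 - <<'E'
from h import *
from cell import arm
for n in ["side","top"]:
    f=arm.grab_frame(n); np.savez(n+"8.npz",**f);cv2.imwrite(f"pics/{n}8.png",f["color"][:,:,::-1])
    P=cloud(f);pl=(P[...,2]>.011)&(P[...,2]<.02)&(np.hypot(P[...,0]-.47,P[...,1]-.29)<.08)
    print(rect(P,pl))
a=cv2.imread("pics/side8.png")[130:210,140:220];b=cv2.imread("pics/top8.png")[200:280,130:210]
cv2.imwrite("pics/c8.png",cv2.hconcat([cv2.resize(x,(400,400),interpolation=cv2.INTER_CUBIC) for x in (a,b)]))
E
```

```text
clock: 7.75
ee_pos: [0.4615, 0.301, 0.1924]
eef_rot: [[-0.882, 0.471, -0.0], [0.471, 0.882, -0.0], [0.0, -0.0, -1.0]]
force: [0.8, 0.1, -0.5]
opening: 0.0683
clock: 8.55
ee_pos: [0.5016, 0.0647, 0.3068]
eef_rot: [[-0.882, 0.471, 0.001], [0.471, 0.882, 0.0], [-0.001, 0.0, -1.0]]
force: [0.1, 1.2, -0.0]
opening: 0.0854
(array([480.2, 281.5]), array([ 76.7, 108.5]), 72.3, 228)
(array([483.1, 294.2]), array([ 85.8, 113.8]), 42.7, 551)
```

View pics/c8.png

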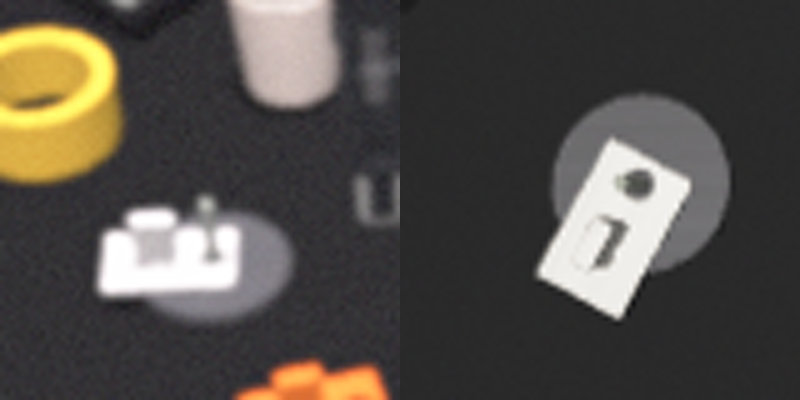

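The cover lies flat on the foot with the post through its eye. Next I'll look at the bore.

```bash
python3 -m creep '[[[0,0,0],[8,-23,0],100],[[0,0,0],[16,-46,-20],100],[[0,0,0],[20,-68,-40],100],[[0,0,0],[20,-68,-50],100],[[0,0,0],[20,-68,-50],100]]'
python3 - <<'E'
from h import *
from cell import arm
f=arm.grab_frame("wrist"); np.savez("w9.npz",**f);cv2.imwrite("pics/w9.png",f["color"][:,:,::-1])
P=cloud(f);x,y,Z=P[...,0],P[...,1],P[...,2]
V=np.hypot(x-.52,y)<.09
print(np.histogram(Z[V],bins=np.arange(0,.12,.005))[0])
m=V&(Z>.083)&(Z<.096);print('top',rect(P,m),np.median(Z[m]))
E
```

```text
clock: 9.15
ee_pos: [0.5208, -0.0014, 0.2551]
eef_rot: [[-0.882, 0.471, -0.003], [0.471, 0.882, 0.0], [0.003, -0.001, -1.0]]
force: [-0.3, 0.2, 0.8]
opening: 0.0856
[4702   93 1993   15   16   16   18   71  206  685 1766 3192  573  205
  538  226  214 2346 1086    0    0    0    0]
top (array([520.7,  -1.3]), array([52.1, 52.4]), 61.7, 3508) 0.08967637940856316
```

View pics/w9.png

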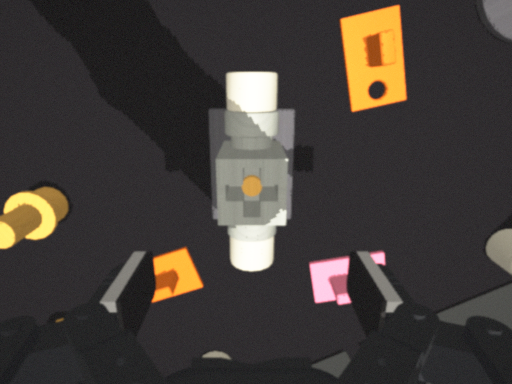

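```bash
python3 - <<'E'
from h import *
f=dict(np.load("w9.npz"));print(ray(f,252,186,.074))
h=cv2.cvtColor(f["color"],cv2.COLOR_RGB2HSV);m=(h[...,0]<25)&(h[...,1]>150);m[:170]=0;m[200:]=0;m[:,:230]=0;m[:,275:]=0
v,u=np.nonzero(m);print(len(u),ray(f,u.mean(),v.mean(),.074))
E
python3 -m creep '[[[0,0,1],[8,-30,10],100],[[0,0,3],[17,-65,20],100],[[0,0,5],[27,-105,20],100],[[0,0,7],[37,-145,20],100],[[0,0,7],[47,-185,20],100],[[0,0,7],[57,-225,20],100],[[0,0,7],[67,-260,20],100],[[0,0,7],[74,-285,20],100]]'
python3 -m creep '[[[0,0,0],[0,0,-20],100],[[0,0,0],[0,0,-20],100]]'
python3 - <<'E'
from h import *
from cell import arm
f=arm.grab_frame("wrist"); np.savez("w10.npz",**f);cv2.imwrite("pics/w10.png",f["color"][:,:,::-1])
P=cloud(f);x,y,Z=P[...,0],P[...,1],P[...,2]
V=np.hypot(x-.594,y+.286)<.06
m=V&(Z>.07)&(Z<.078);print('head',rect(P,m),np.median(Z[m]))
m=V&(Z>.029)&(Z<.037);q=P[m][:,:2].astype(np.float32)*1000;print('flange',rect(P,m),cv2.minEnclosingCircle(q))
E
```

```text
[ 0.52105699 -0.00066468  0.074     ]
260 [ 0.52043691 -0.00092209  0.074     ]
clock: 10.0
ee_pos: [0.5967, -0.2883, 0.2774]
eef_rot: [[-0.933, 0.36, 0.002], [0.36, 0.933, -0.001], [-0.003, -0.0, -1.0]]
force: [0.3, 0.0, -0.0]
opening: 0.0855
clock: 10.2
ee_pos: [0.5952, -0.2855, 0.2548]
eef_rot: [[-0.933, 0.359, -0.003], [0.359, 0.933, 0.002], [0.003, 0.001, -1.0]]
force: [-0.6, -0.0, -0.2]
opening: 0.0855
head (array([ 594.7, -287.4]), array([23.8, 23.9]), 69.7, 870) 0.07361588776437553
flange (array([ 592.6, -286.4]), array([46.3, 42.4]), 69.1, 1077) ((594.8549194335938, -287.4842224121094), 23.94696807861328)
```

View pics/w10.png

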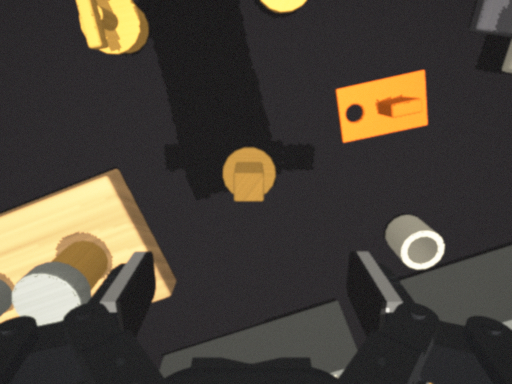

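```bash
python3 -m creep '[[[0,0,0.7],[0,-2,-20],90],[[0,0,0.7],[0,-2,-50],80],[[0,0,0.7],[0,-2,-80],70],[[0,0,0.7],[0,-2,-105],65],[[0,0,0.7],[0,-2,-120],65],[[0,0,0.7],[0,-2,-128],65],[[0,0,0.7],[0,-2,-128],65],[[0,0,0.7],[0,-2,-128],65]]'
python3 - <<'E'
from h import *
from cell import arm
f=arm.grab_frame("wrist"); cv2.imwrite("pics/w11.png",f["color"][:,:,::-1])
o=arm.observe();print(o["ee_pos"],o["force"])
E
```

```text
clock: 11.05
ee_pos: [0.5966, -0.2887, 0.1293]
eef_rot: [[-0.938, 0.348, 0.002], [0.348, 0.938, -0.001], [-0.002, 0.0, -1.0]]
force: [0.4, -1.5, 0.4]
opening: 0.056
[ 0.59664062 -0.28893979  0.12941315] [-0.77751693 -0.6190439   0.31335307]
```

View pics/w11.png

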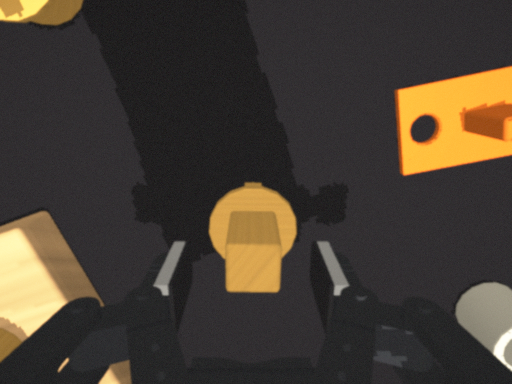

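```bash
python3 -m creep '[[[0,0,0.3],[-2,1,-4],60],[[0,0,0.3],[-2,1,-4],50],[[0,0,0.3],[-2,1,-4],40],[[0,0,0.3],[-2,1,-4],25],[[0,0,0.3],[-2,1,-4],10],[[0,0,0.3],[-2,1,-4],0],[[0,0,0.3],[-2,1,-4],0],[[0,0,0.3],[-2,1,-4],0]]'
python3 - <<'E'
from h import *
from cell import arm
f=arm.grab_frame("wrist"); cv2.imwrite("pics/w12b.png",f["color"][:,:,::-1])
o=arm.observe();print(o["ee_pos"],o["force"])
E
```

```text
clock: 11.9
ee_pos: [0.5939, -0.2879, 0.1243]
eef_rot: [[-0.939, 0.343, 0.0], [0.343, 0.939, -0.0], [-0.001, 0.0, -1.0]]
force: [0.1, 0.7, 4.5]
opening: 0.0231
[ 0.59387909 -0.28782838  0.12424757] [-1.46337399  1.11921754  4.00559091]
```

View pics/w12b.png

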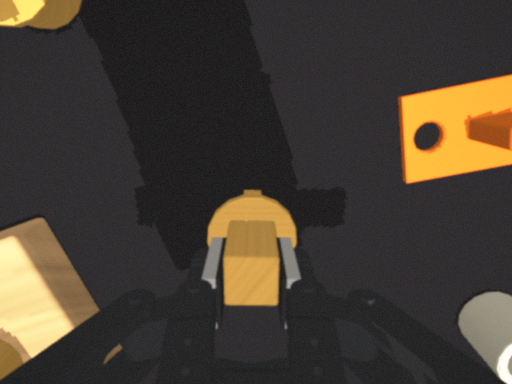

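```bash
python3 -m creep '[[[0,0,0],[0,0,10],0],[[0,0,0],[0,0,30],0],[[0,0,0],[0,0,60],0],[[0,0,0],[0,0,90],0],[[0,0,0],[-3,10,110],0],[[0,0,-1],[-9,35,116],0],[[0,0,-3],[-18,70,116],0],[[0,0,-5],[-26,100,116],0]]'
python3 -m creep '[[[0,0,-1],[-8,30,0],0],[[0,0,-2],[-16,62,0],0],[[0,0,-3.1],[-24,95,0],0],[[0,0,-3.1],[-33,128,0],0],[[0,0,-3.1],[-40,157,0],0],[[0,0,-3.1],[-45,178,0],0],[[0,0,-3.1],[-48,187,0],0],[[0,0,-3.1],[-48,187,0],0]]'
python3 -m creep '[[[0,0,0],[0,0,0],0],[[0,0,0],[0,0,0],0]]'
python3 - <<'E'
from h import *
from cell import arm
o=arm.observe();print(o["ee_pos"],o["force"],o["opening"],np.degrees(np.arctan2(o["eef_rot"][1][1],o["eef_rot"][0][1])))
ims=[]
for n in ["side","top","wrist"]:
    f=arm.grab_frame(n); np.savez(n+"13.npz",**f);cv2.imwrite(f"pics/{n}13.png",f["color"][:,:,::-1])
    P=cloud(f);x,y,Z=P[...,0],P[...,1],P[...,2];V=np.hypot(x-.52,y)<.06
    m=V&(Z>.18)&(Z<.196);print(n,'head',rect(P,m),np.median(Z[m]))if m.sum() else 0
    m=V&(Z>.143)&(Z<.156);print('flange',rect(P,m))
a=cv2.imread("pics/side13.png")[150:260,190:300];b=cv2.imread("pics/wrist13.png")
cv2.imwrite("pics/c13.png",cv2.hconcat([cv2.resize(a,(400,400)),cv2.resize(b,(400,400))]))
E
```

```text
clock: 12.75
ee_pos: [0.5671, -0.1863, 0.2402]
eef_rot: [[-0.905, 0.425, 0.0], [0.425, 0.905, 0.001], [0.0, 0.001, -1.0]]
force: [0.1, 0.9, -2.0]
opening: 0.0229
clock: 13.55
ee_pos: [0.5194, 0.0004, 0.24]
eef_rot: [[-0.883, 0.47, -0.0], [0.47, 0.883, 0.0], [0.001, 0.0, -1.0]]
force: [-0.0, 0.1, -1.6]
opening: 0.0229
clock: 13.75
ee_pos: [0.52, -0.0027, 0.2399]
eef_rot: [[-0.88, 0.475, 0.0], [0.475, 0.88, -0.001], [-0.001, -0.001, -1.0]]
force: [0.4, -0.5, -2.0]
opening: 0.0228
[ 0.52002601 -0.002673    0.23988631] [ 0.37087183 -0.45451529 -2.03200046] 0.02280730225995857 61.66973097262755
side head (array([511.9, -26.3]), array([14.1, 23.3]), 72.4, 33) 0.1866850372155764
flange (array([521. , -10.1]), array([44.6, 45.4]), 53.9, 148)
flange (array([0., 0.]), array([0., 0.]), 0.0, 0)
wrist head (array([520.5,  -2.9]), array([50. , 24.9]), 61.3, 4528) 0.18915161571011108
flange (array([512.4,   2.1]), array([47.2, 28.1]), 60.2, 2432)
```

View pics/c13.png

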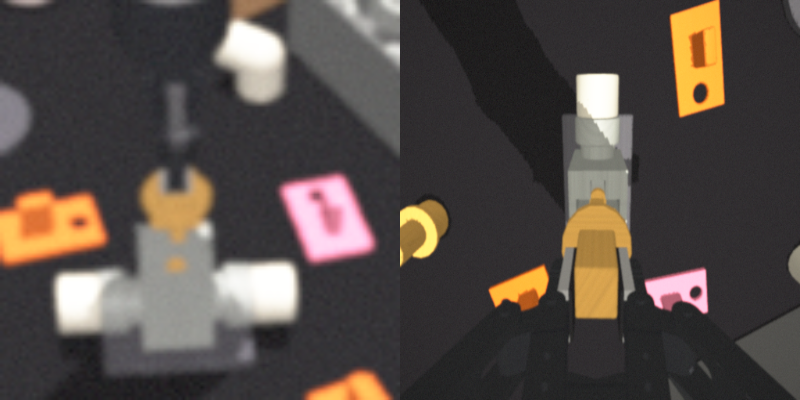

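```bash
python3 - <<'E'
from h import *
from cell import arm
for i in range(5):
    f=arm.grab_frame("wrist");o=arm.observe();print(np.round(o["ee_pos"]*1000 if isinstance(o["ee_pos"],np.ndarray) else np.array(o["ee_pos"])*1000,1),np.round(f["eye"]*1000,1),round(np.degrees(np.arctan2(o["eef_rot"][1][1],o["eef_rot"][0][1])),2))
    P=cloud(f);x,y,Z=P[...,0],P[...,1],P[...,2]
h=cv2.cvtColor(f["color"],cv2.COLOR_RGB2HSV);br=(h[...,0]>12)&(h[...,0]<30)&(h[...,1]>120)
V=np.hypot(x-.52,y)<.06
m=V&br&(Z>.18)&(Z<.196);print('head',rect(P,m))
m=V&br&(Z>.145)&(Z<.154);q=P[m][:,:2]*1000
# circle radius 24 fit via hull arc points far from head
hull=cv2.convexHull(q.astype(np.float32))[:,0]
from scipy.optimize import least_squares
t=np.array([-.88,.475]);n=np.array([.475,.88])
r=hull-np.array([520,-2]);k=np.hypot(*r.T)>21.5;k&=(r@t)>2
print(k.sum(),least_squares(lambda c:np.hypot(*(hull[k]-c).T)-24,[520,-2],loss='soft_l1').x)
m=V&(Z>.086)&(Z<.094)&~br;print('bonnet',rect(P,m))
m=V&br&(Z<.085)
E
```

```text
[519.8  -1.7 239.9] [450.   35.5 309.6] 61.74
[519.8  -1.4 239.9] [450.   35.7 309.7] 61.76
[519.8  -1.3 239.9] [449.9  36.  309.7] 61.78
[519.8  -1.1 239.9] [449.9  36.1 309.7] 61.8
[519.7  -0.9 239.9] [449.8  36.3 309.7] 61.81
head (array([517. ,  -7.5]), array([36.7, 24.8]), 60.8, 3280)
23 [520.83559283  -1.65699141]
bonnet (array([512.4,   3.1]), array([52.1, 33.4]), 61.8, 2101)
```

```bash
python3 -m creep '[[[0,0,0],[0,0,-8],0],[[0,0,0],[0,0,-16],0],[[0,0,0],[0,0,-20],0],[[0,0,0],[0,0,-20],0],[[0,0,0],[0,0,-20],0],[[0,0,0],[0,0,-20],0],[[0,0,0],[0,0,-20],0],[[0,0,0],[0,0,-20],0]]'
python3 - <<'E'
from h import *
from cell import arm
o=arm.observe();print(np.array(o["ee_pos"])*1000)
f=arm.grab_frame("wrist");g=arm.grab_frame("side")
cv2.imwrite("pics/c14.png",cv2.hconcat([cv2.resize(g["color"][170:250,200:280,::-1],(400,400)),cv2.resize(f["color"][150:300,180:330,::-1],(400,400))]))
E
```

```text
clock: 14.95
ee_pos: [0.5198, -0.0008, 0.2201]
eef_rot: [[-0.882, 0.472, 0.0], [0.472, 0.882, 0.0], [-0.0, 0.0, -1.0]]
force: [-0.6, 0.2, -2.3]
opening: 0.0231
[519.79339646  -0.76853852 220.10398799]
```

View pics/c14.png

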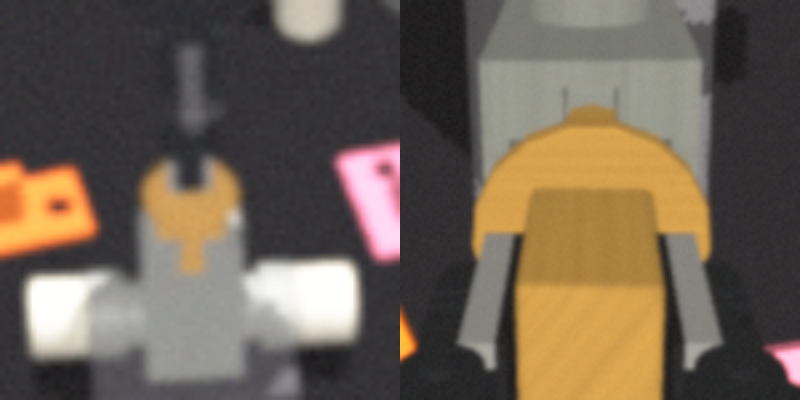

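The rib (568–616) is centred on the slot (565–617). I'll go down gently.

```bash
python3 -m creep '[[[0,0,0],[0,0,-4],0],[[0,0,0],[0,0,-8],0],[[0,0,0],[0,0,-11],0],[[0,0,0],[0,0,-14],0],[[0,0,0],[0,0,-14],0]]'
```

```text
clock: 15.55
ee_pos: [0.5194, -0.0008, 0.2054]
eef_rot: [[-0.882, 0.472, -0.001], [0.472, 0.882, 0.0], [0.001, -0.0, -1.0]]
force: [0.1, 0.4, -2.0]
opening: 0.0226
```

```bash
python3 -m creep '[[[0,0,0],[0,0,-3],0],[[0,0,0],[0,0,-6],0],[[0,0,0],[0,0,-9],0],[[0,0,0],[0,0,-12],0],[[0,0,0],[0,0,-15],0],[[0,0,0],[0,0,-17],0],[[0,0,0],[0,0,-17],0]]'
python3 -m creep '[[[0,0,0],[0,0,-2],0],[[0,0,0],[0,0,-3],0],[[0,0,0],[0,0,-4],0],[[0,0,0],[0,0,-4],0],[[0,0,0],[0,0,-4],0]]'
```

```text
clock: 16.25
ee_pos: [0.5199, -0.0008, 0.1891]
eef_rot: [[-0.882, 0.472, 0.001], [0.472, 0.882, 0.0], [-0.0, 0.0, -1.0]]
force: [-1.1, -0.4, 7.1]
opening: 0.0227
clock: 16.75
ee_pos: [0.5198, -0.0007, 0.1863]
eef_rot: [[-0.882, 0.472, 0.001], [0.472, 0.882, -0.0], [-0.001, 0.0, -1.0]]
force: [-3.4, 0.1, 15.7]
opening: 0.0224
```

```bash
python3 -m creep '[[[0,0,0],[0,0,-1],0],[[0,0,0],[0,0,-1],0],[[0,0,0],[0,0,-1],0],[[0,0,0],[0,0,-1],0]]'
python3 - <<'E'
from h import *
from cell import arm
ims=[]
for n in ["side","top","wrist"]:
    f=arm.grab_frame(n); np.savez(n+"15.npz",**f);cv2.imwrite(f"pics/{n}15.png",f["color"][:,:,::-1])
    if n=="wrist":
        P=cloud(f);x,y,Z=P[...,0],P[...,1],P[...,2];V=np.hypot(x-.52,y)<.06
        h=cv2.cvtColor(f["color"],cv2.COLOR_RGB2HSV);br=(h[...,0]>12)&(h[...,0]<30)&(h[...,1]>120)
        m=V&br&(Z>.08)&(Z<.11);print('flange z',np.median(Z[m]));m=V&~br&(Z>.08)&(Z<.093);print('bonnet z',np.median(Z[m]))
o=arm.observe();print(np.array(o["ee_pos"])*1000,o["force"],o["opening"])
s=cv2.imread("pics/side15.png");w=cv2.imread("pics/wrist15.png")
cv2.imwrite("pics/c15.png",cv2.hconcat([cv2.resize(x,(390,390)) for x in (s[130:270,140:280],w)]))
E
```

```text
clock: 17.15
ee_pos: [0.5198, -0.0007, 0.1862]
eef_rot: [[-0.881, 0.472, 0.002], [0.472, 0.882, -0.0], [-0.002, 0.001, -1.0]]
force: [-5.1, 0.4, 25.8]
opening: 0.0227
flange z 0.09599611948556583
bonnet z 0.08958159079751657
[519.82793187  -0.66358918 186.27170873] [-5.01802208  0.54949658 24.79774534] 0.02292711417920055
```

View pics/c15.png

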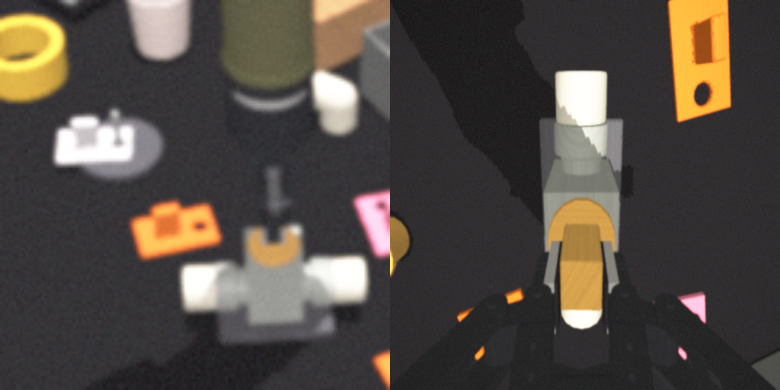

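View pics/top15.png

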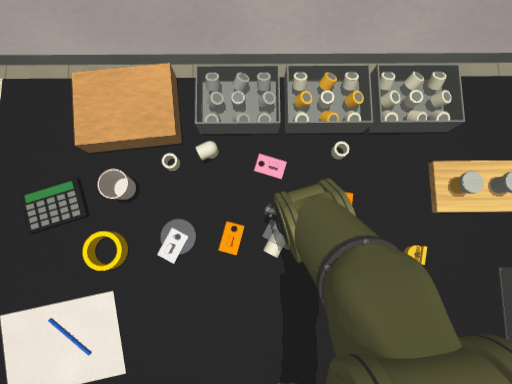

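The flange is flat on the bonnet (its top reads 96.0 mm, and it is 6 mm thick). The cover is still on the post and the bystanders in view haven't moved. Handing in now.

```bash
python3 - <<'E'
from cell import arm
print(arm.finish_job())
E
```

```text
the job is handed in; nothing more can be done
None
```

I hung the dust cover by its eye on the post and pushed the cartridge home in the valve. I handed the job in at about 17 s with the cartridge still gripped and pressed down; no verdict came back.

**Cover:** after I let go, pictures from the top and side cameras showed it flat on the post's foot with the post through its eye. I judged this by eye, because a final depth measurement mixed the cover with the foot and gave no usable number.

**Cartridge:** I turned it about 8° to line the ribs up with the slots, and it went into the bore without sideways force.
- **Seating:** the top of the flange measured 96.0 mm, which puts its underside at 90.0 mm against a measured bonnet height of 89.6 mm. The last extra 1 mm of push raised the force from about 16 N to 25 N without moving the tool, so it is against a hard stop.
- **Position and grip:** before insertion, the cartridge measured within about 0.5 mm of the bore's axis, and the final tool angle is within about 0.2° of the slots. The fingers read 22.9 mm on the 24 mm head. I had no direct reading of the plunger or the grip force.

**Bystanders:** those visible in the last top view look unmoved. The arm hid the round cartridge in that view and partly covered the area around the tall one, so I couldn't check those two there.

**Disagreement:** the side camera placed things about 5–6 mm lower in y than the top and wrist cameras. I worked from the wrist measurements, which agreed with the top view and with how the parts fitted.

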